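# Set out four brass parts on their soldering tiles

### The job

Set the four brass parts out for soldering: stand each one upright on the tile whose black painted footprint has the shape and size of its foot, centred on the footprint and, for the square and the oblong part, squared up with it. Let go of them all, and leave the flux jar and the brush where they are.

Things in the scene. Friction and masses are not known exactly. Their poses are not given: they have to be found in the camera images.
- flange_mid (a point): Large round brass flange (sizes in mm): round foot of diameter 64 with four small holes, round upright of diameter 30. All four brass parts are 60 tall: an 8 thick foot below with a narrower upright grip in its middle, from 8 up to 60. This point is at the part's centre, 30 above its underside; z points up when it stands. Round, so its yaw does not matter. About 0.4 kg.
- bush_mid (a point): Small round brass bush (mm): round foot of diameter 42, round upright of diameter 24. All four brass parts are 60 tall: an 8 thick foot below with a narrower upright grip in its middle, from 8 up to 60. This point is at the part's centre, 30 above its underside; z points up when it stands. Round, so its yaw does not matter. About 0.2 kg.
- base_mid (a point): Square brass post base (mm): square foot 52 x 52, square upright 26 x 26 with sides parallel to the foot's. All four brass parts are 60 tall: an 8 thick foot below with a narrower upright grip in its middle, from 8 up to 60. This point is at the part's centre, 30 above its underside; z points up when it stands. x and y run parallel to its sides. About 0.35 kg.
- lug_mid (a point): Oblong brass lug (mm): oblong foot 72 (along x) x 36 (along y), flat upright 40 (along x) x 16 (along y, the way to grip it) with a cross hole. All four brass parts are 60 tall: an 8 thick foot below with a narrower upright grip in its middle, from 8 up to 60. This point is at the part's centre, 30 above its underside; z points up when it stands. About 0.4 kg.
- mark_flange (a point): Soldering tile with the large round footprint, diameter 70 mm, for the flange (sizes in mm). The tile is a fixed tan slab 94 x 94 x 22 in a dark steel tray (fixed to the bench, flat top 22 above the bench); the footprint is flat black paint in the middle of its top, 3 larger all round than the foot. This point is the footprint's centre on the tile's top face, z up.
- mark_bush (a point): Soldering tile with the small round footprint, diameter 48 mm, for the bush (sizes in mm). The tile is a fixed tan slab 94 x 94 x 22 in a dark steel tray (fixed to the bench, flat top 22 above the bench); the footprint is flat black paint in the middle of its top, 3 larger all round than the foot. This point is the footprint's centre on the tile's top face, z up.
- mark_base (a point): Soldering tile with the square footprint, 58 x 58 mm, for the square base (sizes in mm). The tile is a fixed tan slab 94 x 94 x 22 in a dark steel tray (fixed to the bench, flat top 22 above the bench); the footprint is flat black paint in the middle of its top, 3 larger all round than the foot. This point is the footprint's centre on the tile's top face, z up. x and y run parallel to the square's sides.
- mark_lug (a point): Soldering tile with the oblong footprint, 78 (along x) x 42 (along y) mm, for the lug (sizes in mm). The tile is a fixed tan slab 94 x 94 x 22 in a dark steel tray (fixed to the bench, flat top 22 above the bench); the footprint is flat black paint in the middle of its top, 3 larger all round than the foot. This point is the footprint's centre on the tile's top face, z up.
- flux_jar: Jar of flux, 66 mm across and 75 mm tall, standing beyond the tiles; origin at the centre of its underside. Not to be disturbed.
- brush: Brush lying on the bench to the robot's right, roughly along x; origin under its middle. Not to be disturbed.
There are look-alikes about, which are no part of the job. What is shaped like the part that bears lug_mid but red or turquoise is not meant.

How it is judged (in metres and radians):
At the end, for the whole second after the job is handed in: Each brass part stands on the tile with its own footprint, centre within 10 mm of the footprint's, on the tile top (height within 5 mm), upright within 0.1 rad; the square and oblong feet within 0.2 rad of their footprints (any equivalent turn); all at rest (horizontal distance between flange_mid and mark_flange below 0.01 m and z of flange_mid in the frame of mark_flange between 0.025 and 0.035 m and angle between each of flange_mid, bush_mid, base_mid, lug_mid's own z axis and vertical below 0.1 rad and linear speed of each of flange, bush, base, lug below 0.02 m/s and angular speed of each of flange, bush, base, lug below 0.2 rad/s and horizontal distance between bush_mid and mark_bush below 0.01 m and z of bush_mid in the frame of mark_bush between 0.025 and 0.035 m and horizontal distance between base_mid and mark_base below 0.01 m and z of base_mid in the frame of mark_base between 0.025 and 0.035 m and horizontal distance between lug_mid and mark_lug below 0.01 m and z of lug_mid in the frame of mark_lug between 0.025 and 0.035 m and (angle between the x axis of base_mid and the x axis of mark_base, either way round below 0.2 rad or angle between the x axis of base_mid and the y axis of mark_base, either way round below 0.2 rad) and angle between the x axis of lug_mid and the x axis of mark_lug, either way round below 0.2 rad); the robot touches nothing.
It fails at once if the flux jar is moved more than 30 mm (distance of flux_jar from where it was at the start of the episode above 0.03 m).
It fails at once if the brush is moved more than 30 mm (distance of brush from where it was at the start of the episode above 0.03 m).
It also fails if it takes over 115 s, if anything falls off the work surface, if the arm or the gripper's body presses on something with over 40 N, if the wrist force passes 120 N, or if a joint passes its speed limit or range.

### The arm

A 6-joint arm with a two-finger parallel gripper is mounted at the origin on the work surface. World frame = base frame: x ahead of the robot, y to its left, z up, the work surface at z = 0. Lengths are in mm, angles in rad, forces in N, time in s.
With the tool pointing down it reaches from about 350 to 875 mm from the base axis. Payload 15.5 kg.
Tool frame: the origin (TCP) lies on the front face of the gripper's body, between the roots of the fingers; the fingertips stand 73 mm ahead of it and the grasp point (between the pads) lies 54 mm ahead of it; x points along the fingers, z is the direction in which the jaws open and shut, and the axes are right-handed (so a half turn about x gives the same grasp; the last joint's range is limited). The gripper opens to 85 mm and grips with 20 to 120 N. Pads are 22 mm wide; open, the fingers measure 114 mm over their backs; the gripper's body (76 mm by 85 mm) begins 54 mm behind the grasp point. The pads swing forward as they close: fully open they stand 13 mm farther back than shut.
Start: joints at [-1.385, 0.494, 1.345, -0, 1.302, -0.096], TCP at [173.204, -600.523, 303.877] pointing down, gripper open.
Joint ranges: [-2.91, 2.91], [-0.82, 2.16], [0.22, 2.67], [-1.22, 4.37], [0.12, 2.79], [-3.08, 3.08]. Speed limits (rad/s): [1.89, 1.89, 2.57, 3.01, 3.01, 3.01].

### API

Orientations are given as a unit quaternion [x, y, z, w].
In Python, from plant import robot gives the robot as it stands.
- The arm moves only by the tool apply_moves, never from a script. Its argument "rows" is a list of rows, each an object with "travel": the shift along the tool's x, y, z in mm, a list of three; "yaw": the turn about the tool's x in rad. A call has 1 to 10 rows; each row is the pose to reach, as a shift and turn from the pose commanded when the call began, along the tool's axes at that moment; what a row does not reach only later rows make up. A row lasts 1/8 s, in which the tool goes at most 62.5 mm and 10.7 degrees, less where a joint would pass 70% of its speed; a pose out of reach is approached as far as the arm can. A call with a gripper value outside its range is refused whole. "grip" is the closure, from 0 (fully open) to 1 (shut), set as the call begins (left out, the last holds). The fingers move at their own pace and stop on an object; "grip_force" is the grip in N (left out, the last holds). Time passes only in rows, so rows that repeat a pose let the fingers close. It gives the time, the measured TCP pose, the force and the opening at its end, in the units of the state.
- robot.get_state(): the state, without advancing time (a new reading comes with each control period).
- robot.capture(name): name is "side" or "top" or "wrist"; returns a dict with "frame" (384x512x3 uint8, red, green, blue), "mtx" (3x3 intrinsics, pixels), "eye" and "orientation" of the camera in the world. Camera axes: x right, y down, z forward; pixel columns grow to the right and rows downward; lengths in mm; the calibration is good to about 2 mm. A picture is of the moment at which its call begins. There is no depth.
- robot.job_done(): hands the job in, once; it reports no verdict.
The state is a dict: "time_s": time; "joint_positions": joint angles; "dq": joint speeds; "effort": joint torques, N m; "tcp_pos": TCP position; "orientation": TCP orientation; "force": force on the tool from outside, world axes, zero at the start; "moment": the same for the moment, N m; "width": finger opening in mm.
Only numpy, scipy, OpenCV 4.12 (cv2) and the standard library are available. Lean on these libraries where they do the work, as an engineer would, in place of code of your own. Each camera call takes 0.05 s, during which the arm holds its last target.

## Working session

There is one attempt and no reset: what is moved stays moved. The work goes in short steps, Python scripts to look and compute and a tool call to move; the robot and the scene stay as the last step left them, time stands still between calls to the robot, and variables do not carry over. Pictures are saved under pics/ and viewed, and the job is handed in when it is done.

Besides the shell and the picture viewer there is one more tool, called after "Emit:" as a command line: name --argument value ..., lists and objects as JSON in quotes. apply_moves: Moves the arm, as the interface text tells. Its arguments: {"type":"object","properties":{"rows":{"type":"array"},"grip":{"type":"number"},"grip_force":{"type":"number"}},"required":["rows"]}

```bash
mkdir -p pics; ls
python3 - <<'E'
from plant import robot
import cv2
s=robot.get_state(); print(s)
for n in ["side","top","wrist"]:
    c=robot.capture(n); cv2.imwrite(f"pics/{n}0.png",c["frame"][:,:,::-1]); print(n,c["mtx"],c["eye"],c["orientation"])
E
```

```text
pics
{'time_s': 0.0, 'joint_positions': array([-1.38549268e+00,  4.94202655e-01,  1.34613208e+00, -4.22044351e-07,
        1.30250915e+00, -9.55237370e-02]), 'dq': array([ 0.00074275,  0.00035131, -0.00034261, -0.00143084,  0.00010095,
       -0.00108078]), 'effort': array([-1.93281798e-03, -8.82163525e+01, -3.83875716e+01, -4.04624125e-04,
        9.94294795e-03, -3.85219460e-05]), 'tcp_pos': array([ 173.1572877 , -600.24970175,  303.28777275]), 'orientation': array([ 0.42540095,  0.56538201, -0.42480425,  0.56472875]), 'force': array([ 0.36282628,  1.01361916, -0.283462  ]), 'moment': array([-0.00491614,  0.0087475 , -0.00608555]), 'width': 85.47008075988927}
side [[471.37451345   0.         250.79591011]
 [  0.         471.37451345 186.29052241]
 [  0.           0.           1.        ]] [-38.32558309 822.62443944 939.71507768] [-0.25779594  0.86484093 -0.40999016  0.13228558]
top [[362.14386601   0.         255.92959222]
 [  0.         362.14386601 192.28264698]
 [  0.           0.           1.        ]] [ 454.97622938  -77.35485441 1116.11492399] [ 0.70609955 -0.70592095  0.03903111 -0.039694  ]
wrist [[298.9655906    0.         260.97397363]
 [  0.         298.9655906  187.00397876]
 [  0.           0.           1.        ]] [ 236.77277284 -582.25596786  374.39376334] [ 0.79232893 -0.59543532 -0.08021918  0.10600251]
```

View pics/side0.png

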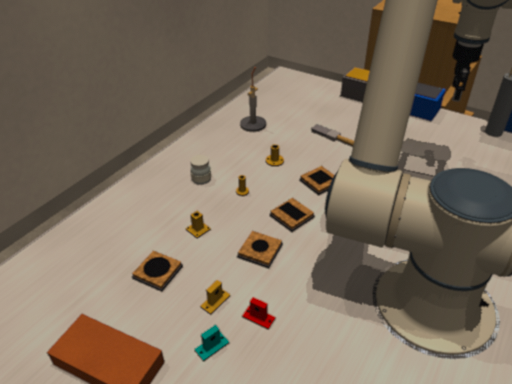

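View pics/top0.png

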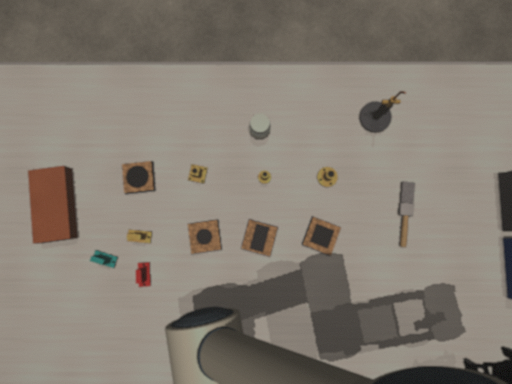

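View pics/wrist0.png

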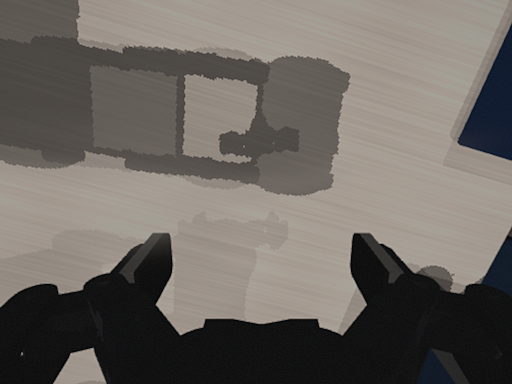

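```bash
cat > h.py <<'E'
import numpy as np,cv2
from scipy.spatial.transform import Rotation as R
def proj(c,P):
    P=np.atleast_2d(P).astype(float); p=(P-c["eye"])@R.from_quat(c["orientation"]).as_matrix()
    q=p@np.array(c["mtx"]).T; return q[:,:2]/q[:,2:]
def back(c,uv,z):
    uv=np.atleast_2d(uv).astype(float); d=np.c_[uv,np.ones(len(uv))]@np.linalg.inv(c["mtx"]).T@R.from_quat(c["orientation"]).as_matrix().T
    return c["eye"]+d*((z-c["eye"][2])/d[:,2])[:,None]
E
python3 - <<'E'
from h import *
import pickle
from plant import robot
c={n:robot.capture(n) for n in ["top","side"]}
pickle.dump(c,open("c0.pkl","wb"))
f=c["top"]["frame"][:,:,::-1]
for i,(x,y) in enumerate([(80,150),(180,150)]):
    cv2.imwrite(f"pics/t{i}.png",cv2.resize(f[y:y+130,x:x+170],None,fx=4.6,fy=4.6,interpolation=cv2.INTER_CUBIC))
for n,p,z in [("base",(198,173),30),("bush",(264,177),30),("flange",(327,176),30),("lug",(140,237),20),("Tf",(137,177),22),("Tbu",(204,237),22),("Tl",(260,237),22),("Tba",(321,235),22)]:
    print(n,back(c["top"],p,z).round(0))
E
```

```text
base [[635. 100.  30.]]
bush [[ 623. -101.   30.]]
flange [[ 626. -292.   30.]]
lug [[442. 272.  20.]]
Tf [[624. 287.  22.]]
Tbu [[442.  79.  22.]]
Tl [[442. -89.  22.]]
Tba [[ 448. -272.   22.]]
```

View pics/t0.png

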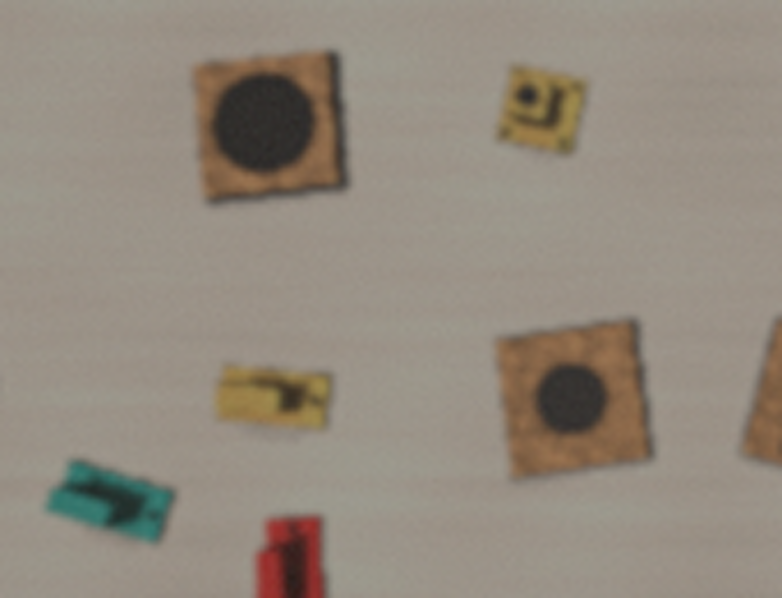

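View pics/t1.png

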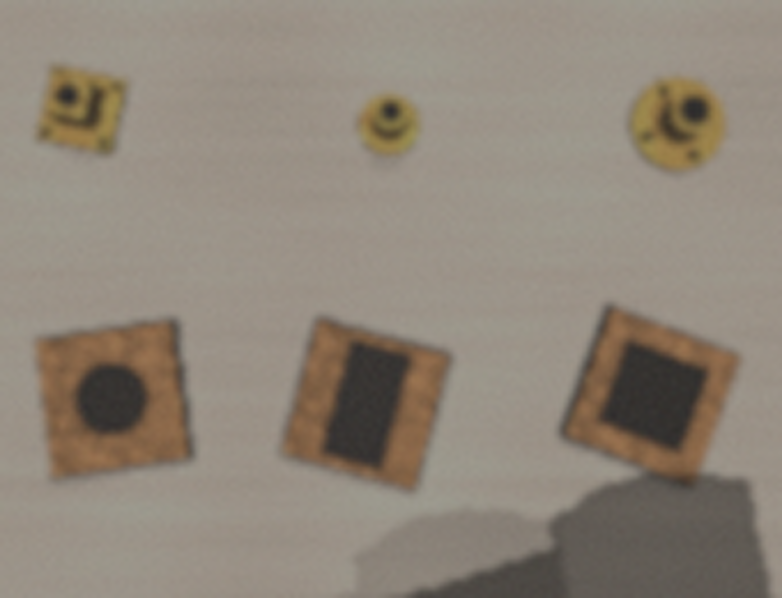

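```bash
cat > m.py <<'E'
from h import *
import pickle
c=pickle.load(open("c0.pkl","rb")); T,S=c["top"],c["side"]
def pt(cr,p): return np.array([80 if cr==0 else 180,150])+(np.atleast_2d(p)+.5)/4.6-.5
O={}
def add(n,cr,p,z):
    w=back(T,pt(cr,p),z)[:,:2]; m=w.mean(0); O[n]=m; print(n,m.round(1),end=" ")
    if len(w)==4:
        e=np.roll(w,-1,0)-w; print("sides",np.hypot(*e.T).round(0),"ang",np.degrees(np.arctan2(e[:,1],e[:,0])).round(0),end="")
    print(" side px",proj(S,[*m,z]).round(0))
if __name__=="__main__":
    add("base",0,[(510,64),(588,80),(574,156),(497,138)],8)
    add("bush",1,(388.5,126),8)
    add("flange",1,(677,125),8)
    add("lug",0,[(221,366),(332,372),(327,430),(217,418)],8)
    add("Tf",0,(264,122),22)
    add("Tbu",0,(572,398),22)
    add("Tl",1,[(352,343),(410,352),(380,468),(324,458)],22)
    add("Tba",1,[(626,343),(708,367),(682,452),(601,421)],22)
E
python3 m.py
python3 - <<'E'
import pickle,cv2
f=pickle.load(open("c0.pkl","rb"))["side"]["frame"][:,:,::-1]
for i,(x,y) in enumerate([(120,190),(170,130)]):
    cv2.imwrite(f"pics/s{i}.png",cv2.resize(f[y:y+130,x:x+170],None,fx=4.6,fy=4.6,interpolation=cv2.INTER_CUBIC))
E
```

```text
base [637.8 104.7] sides [54. 52. 53. 51.] ang [-102.  171.   77.   -9.] side px [[199. 227.]]
bush [ 626.5 -101.4]  side px [[243. 189.]]
flange [ 627.2 -295.4]  side px [[275. 159.]]
lug [445.8 278.3] sides [74. 38. 73. 34.] ang [-93. 177.  84.  -2.] side px [[216. 298.]]
Tf [627.  287.2]  side px [[157. 266.]]
Tbu [445.   79.6]  side px [[260. 244.]]
Tl [440.5 -86.4] sides [38. 78. 37. 77.] ang [-99. 165.  80. -14.] side px [[293. 210.]]
Tba [ 446.6 -274. ] sides [56. 58. 56. 53.] ang [-106.  162.   69.  -19.] side px [[320. 176.]]
```

View pics/s0.png

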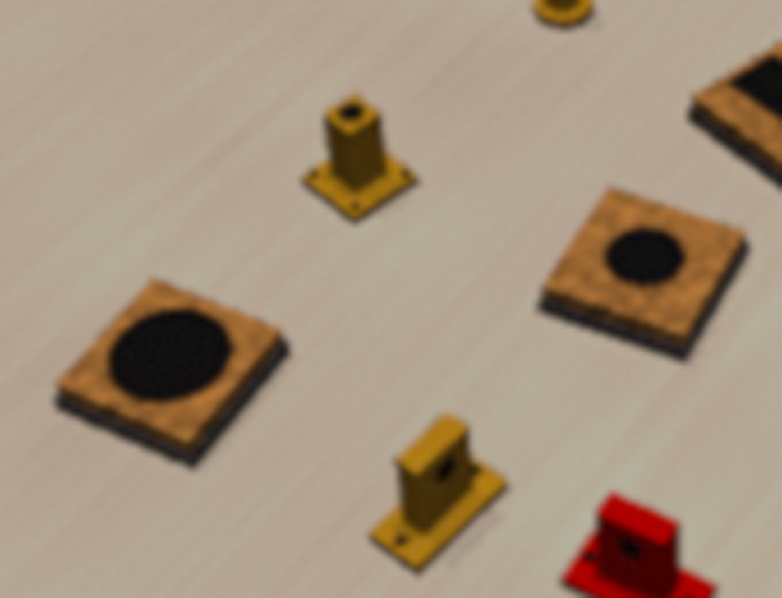

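View pics/s1.png

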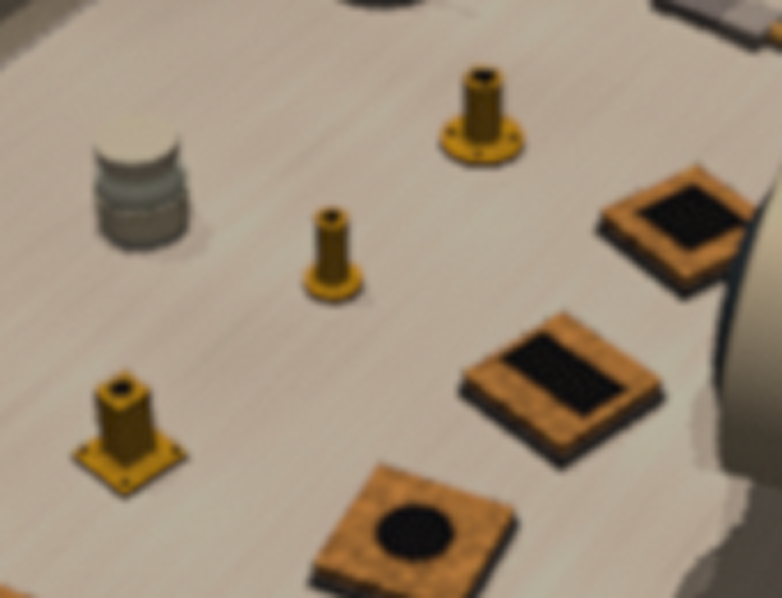

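```bash
cat > plan.py <<'E'
import sys
from h import *
from plant import robot
# usage: plan.py x y z [jaw_deg]   -> travel and yaw from measured pose
def plan(x,y,z,jaw=None):
    s=robot.get_state(); Rm=R.from_quat(s["orientation"]).as_matrix()
    d=Rm.T@(np.array([x,y,z])-s["tcp_pos"])
    zz=Rm[:,2]; a=np.arctan2(zz[1],zz[0])
    print("t",round(s["time_s"],2),"tcp",s["tcp_pos"].round(1),"jaw deg",np.degrees(a).round(1),"q6",s["joint_positions"][5].round(2),"q1",s["joint_positions"][0].round(2),"w",s["width"].round(1),"F",s["force"].round(1),"tilt x",Rm[:,0].round(3))
    print("travel",d.round(1),end=" ")
    if jaw is not None:
        D=np.radians(jaw)-a; D=(D+np.pi/2)%np.pi-np.pi/2
        print("yaw about tool x (down => -world)",round(-D,3))
    else: print()
if __name__=="__main__": plan(*map(float,sys.argv[1:]))
def shot(n,fn,crop=None,k=1.5):
    c=robot.capture(n); f=c["frame"][:,:,::-1]
    if crop: x,y,w,h=crop; f=f[y:y+h,x:x+w]
    f=cv2.resize(f,None,fx=k,fy=k,interpolation=cv2.INTER_CUBIC); cv2.imwrite("pics/"+fn,f); return c
E
python3 plan.py 627 -295.5 220 0; python3 plan.py 627 -295.5 220 90
```

```text
Traceback (most recent call last):
  File "plan.py", line 15, in <module>
    if __name__=="__main__": plan(*map(float,sys.argv[1:]))
                             ~~~~^^^^^^^^^^^^^^^^^^^^^^^^^^
  File "plan.py", line 9, in plan
    print("t",round(s["time_s"],2),"tcp",s["tcp_pos"].round(1),"jaw deg",np.degrees(a).round(1),"q6",s["joint_positions"][5].round(2),"q1",s["joint_positions"][0].round(2),"w",s["width"].round(1),"F",s["force"].round(1),"tilt x",Rm[:,0].round(3))
                                                                                                                                                                                ^^^^^^^^^^^^^^^^
AttributeError: 'float' object has no attribute 'round'
Traceback (most recent call last):
  File "plan.py", line 15, in <module>
    if __name__=="__main__": plan(*map(float,sys.argv[1:]))
                             ~~~~^^^^^^^^^^^^^^^^^^^^^^^^^^
  File "plan.py", line 9, in plan
    print("t",round(s["time_s"],2),"tcp",s["tcp_pos"].round(1),"jaw deg",np.degrees(a).round(1),"q6",s["joint_positions"][5].round(2),"q1",s["joint_positions"][0].round(2),"w",s["width"].round(1),"F",s["force"].round(1),"tilt x",Rm[:,0].round(3))
                                                                                                                                                                                ^^^^^^^^^^^^^^^^
AttributeError: 'float' object has no attribute 'round'
```

```bash
sed -i 's/s\["width"\].round(1)/round(s["width"],1)/' plan.py
python3 plan.py 627 -295.5 220 90
```

```text
t 0.25 tcp [ 173.2 -600.4  303.6] jaw deg -73.9 q6 -0.1 q1 -1.39 w 85.5 F [0.7 0.4 0.2] tilt x [-0.     0.001 -1.   ]
travel [  83.7  520.5 -167.1] yaw about tool x (down => -world) 0.281
```

Emit:
apply_moves --rows '[{"travel": [8, 52, -17], "yaw": 0.03}, {"travel": [17, 104, -33], "yaw": 0.06}, {"travel": [25, 156, -50], "yaw": 0.09}, {"travel": [33, 208, -67], "yaw": 0.12}, {"travel": [42, 260, -84], "yaw": 0.15}, {"travel": [50, 312, -100], "yaw": 0.18}, {"travel": [59, 364, -117], "yaw": 0.21}, {"travel": [67, 416, -134], "yaw": 0.24}, {"travel": [76, 468, -151], "yaw": 0.27}, {"travel": [84, 520, -167], "yaw": 0.28}]' --grip 0

```text
time_s: 1.5
tcp_pos: [627.9, -294.7, 219.5]
orientation: [0.5, 0.5, -0.5, 0.5]
force: [-0.4, -0.9, 0.4]
width: 85.4
```

Run:
```python
from plan import *
plan(627,-295.5,90,-90)
c=shot("wrist","w1.png"); print(proj(c,[[627.2,-295.4,8],[627,-295,60]]))
```

```text
t 1.5 tcp [ 627.9 -294.7  219.5] jaw deg -90.0 q6 1.05 q1 -0.52 w 85.4 F [-0.4 -0.9  0.4] tilt x [-0.  0. -1.]
travel [129.5  -0.9   0.8] yaw about tool x (down => -world) 0.0
[[261.21353818 176.76749711]
 [260.772604   191.95265308]]
```

View pics/w1.png

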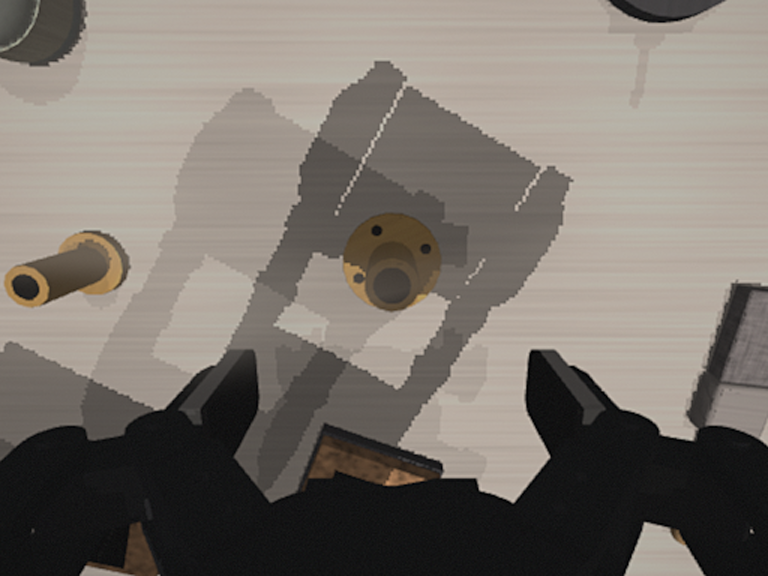

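Emit:
apply_moves --rows '[{"travel": [50, 1, 0.8], "yaw": 0}, {"travel": [95, 1, 0.8], "yaw": 0}, {"travel": [120, 1, 0.8], "yaw": 0}, {"travel": [129.5, 1, 0.8], "yaw": 0}, {"travel": [129.5, 1, 0.8], "yaw": 0}]'

```text
time_s: 2.17
tcp_pos: [627.6, -296.8, 90.5]
orientation: [0.5, 0.5, -0.5, 0.5]
force: [0.8, 0.3, 0.6]
width: 85.6
```

Emit:
apply_moves --rows '[{"travel": [0, 0, 0], "yaw": 0}, {"travel": [0, 0, 0], "yaw": 0}, {"travel": [0, 0, 0], "yaw": 0}, {"travel": [0, 0, 0], "yaw": 0}, {"travel": [0, 0, 0], "yaw": 0}, {"travel": [0, 0, 0], "yaw": 0}]' --grip 1 --grip_force 50

```text
time_s: 2.92
tcp_pos: [627.7, -296.8, 91.2]
orientation: [0.5, 0.5, -0.5, 0.5]
force: [-1.8, 2.1, 7.2]
width: 29.1
```

Emit:
apply_moves --rows '[{"travel": [-30, 0, 0], "yaw": 0}, {"travel": [-80, 0, 0], "yaw": 0}, {"travel": [-130, 0, -40], "yaw": 0}, {"travel": [-130, 0, -100], "yaw": 0}, {"travel": [-130, 0, -160], "yaw": 0}, {"travel": [-130, 0, -220], "yaw": 0}, {"travel": [-130, 0, -280], "yaw": 0}, {"travel": [-130, 0, -340], "yaw": 0}, {"travel": [-130, 0, -400], "yaw": 0}, {"travel": [-130, 0, -440], "yaw": 0}]'

```text
time_s: 4.18
tcp_pos: [626.6, 145.9, 220.3]
orientation: [0.499, 0.501, -0.499, 0.5]
force: [0.3, -0.3, -3.6]
width: 29.0
```

Run:
```python
from plan import *
plan(625,287,112,-90)
c=shot("wrist","w2.png"); print(proj(c,[627,287.2,22]))
```

```text
t 4.17 tcp [626.6 145.9 220.3] jaw deg -89.9 q6 1.7 q1 0.14 w 29.0 F [ 0.3 -0.3 -3.6] tilt x [-0.  0. -1.]
travel [ 108.4   -1.3 -141.1] yaw about tool x (down => -world) 0.002
[[108.0368856  178.36838099]]
```

View pics/w2.png

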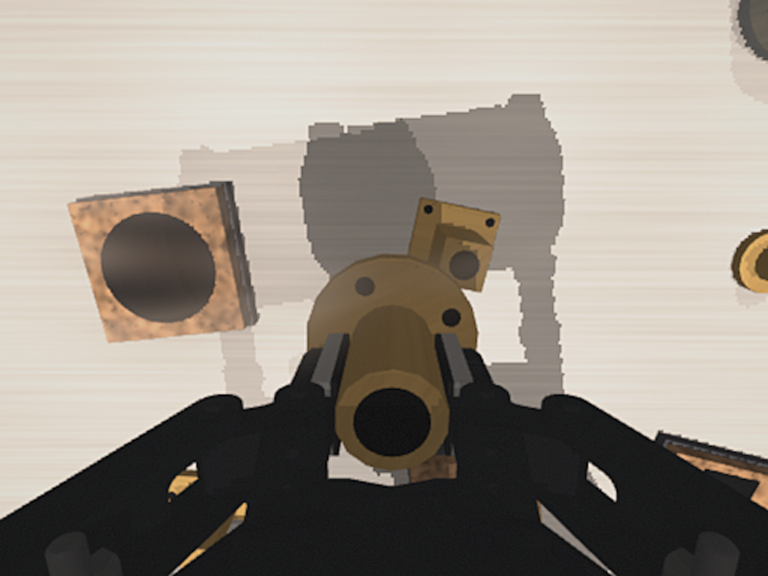

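Emit:
apply_moves --rows '[{"travel": [0, 0, -60], "yaw": 0}, {"travel": [0, 0, -110], "yaw": 0}, {"travel": [0, 0, -140], "yaw": 0}, {"travel": [0, 0, -142], "yaw": 0}, {"travel": [0, 0, -142], "yaw": 0}]'

```text
time_s: 4.85
tcp_pos: [626.9, 284.8, 220.2]
orientation: [0.5, 0.5, -0.5, 0.5]
force: [0.7, -0.4, -3.2]
width: 28.7
```

Run:
```python
from plan import *
plan(627,287,112,-90)
c=shot("wrist","w3.png"); s=robot.get_state()["tcp_pos"]
print("mark",proj(c,[627,287.2,22]),"ring pts u v front:")
for dx in (-2,0,2):
  z=s[2]-90+8
  print(dx,proj(c,[[s[0]+dx+32,s[1],z],[s[0]+dx,s[1]+32,z],[s[0]+dx,s[1]-32,z]])*1.5)
print("paint front/left/right",proj(c,[[627+35,287.2,22],[627,287+35,22],[627,287-35,22]])*1.5)
```

```text
t 4.85 tcp [626.9 284.8 220.2] jaw deg -89.9 q6 1.91 q1 0.34 w 28.7 F [ 0.7 -0.4 -3.2] tilt x [-0.001 -0.    -1.   ]
travel [108.2   0.2  -2.2] yaw about tool x (down => -world) 0.001
mark [[257.76290673 179.15799018]] ring pts u v front:
-2 [[391.41166443 264.67560241]
 [304.50348332 348.99864447]
 [477.95415414 349.2626638 ]]
0 [[391.42252203 259.09430597]
 [304.23543666 343.97223371]
 [478.24151327 344.239255  ]]
2 [[391.43345317 253.47520778]
 [303.96566748 338.91352224]
 [478.53071824 339.18357868]]
paint front/left/right [[386.59085791 211.80554036]
 [330.30894936 268.64006456]
 [443.61138275 268.83499263]]
```

View pics/w3.png

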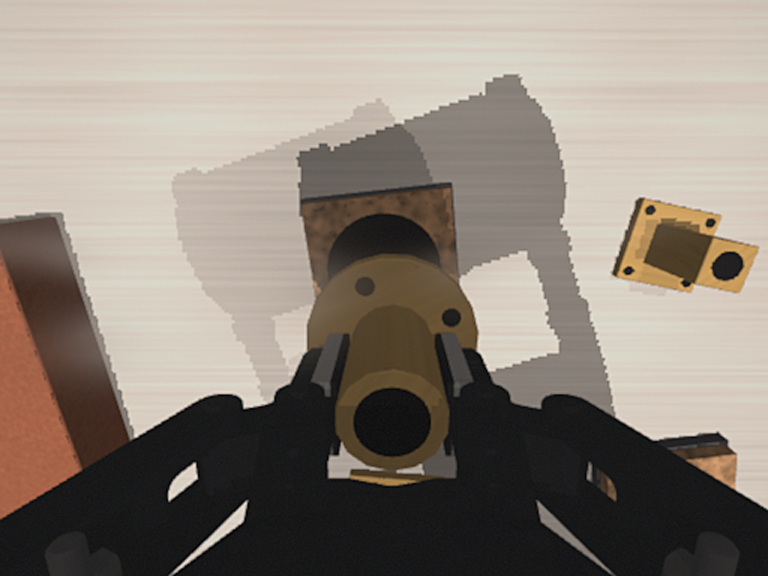

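Emit:
apply_moves --rows '[{"travel": [40, -2.2, -3.4], "yaw": 0}, {"travel": [75, -2.2, -3.4], "yaw": 0}, {"travel": [95, -2.2, -3.4], "yaw": 0}, {"travel": [102, -2.2, -3.4], "yaw": 0}, {"travel": [106, -2.2, -3.4], "yaw": 0}, {"travel": [107, -2.2, -3.4], "yaw": 0}, {"travel": [107, -2.2, -3.4], "yaw": 0}]'

```text
time_s: 5.78
tcp_pos: [625.2, 288.8, 114.1]
orientation: [0.5, 0.5, -0.499, 0.5]
force: [0.1, 0.5, -2.5]
width: 28.5
```

Emit:
apply_moves --rows '[{"travel": [0.7, 0, 0], "yaw": 0}, {"travel": [1.4, 0, 0], "yaw": 0}]'

```text
time_s: 6.02
tcp_pos: [625.1, 288.8, 113.1]
orientation: [0.5, 0.5, -0.499, 0.5]
force: [-5.7, -2.9, 18.2]
width: 28.8
```

Emit:
apply_moves --rows '[{"travel": [0, 0, 0], "yaw": 0}, {"travel": [0, 0, 0], "yaw": 0}, {"travel": [0, 0, 0], "yaw": 0}, {"travel": [0, 0, 0], "yaw": 0}, {"travel": [0, 0, 0], "yaw": 0}, {"travel": [-30, 0, 0], "yaw": 0}, {"travel": [-80, 0, 0], "yaw": 0}, {"travel": [-110, 0, 0], "yaw": 0}, {"travel": [-110, 0, 0], "yaw": 0}]' --grip 0

```text
time_s: 7.15
tcp_pos: [625.9, 289.0, 224.7]
orientation: [0.501, 0.5, -0.498, 0.501]
force: [0.7, -0.7, 0.2]
width: 85.9
```

Run:
```python
from plan import *
plan(445.8,278.3,220,-1)
c=shot("wrist","w4.png")
```

```text
t 7.15 tcp [625.9 289.  224.7] jaw deg -90.0 q6 1.92 q1 0.35 w 85.9 F [ 0.7 -0.7  0.2] tilt x [ 0.004  0.002 -1.   ]
travel [   3.9 -180.1   10.6] yaw about tool x (down => -world) -1.553
```

View pics/w4.png

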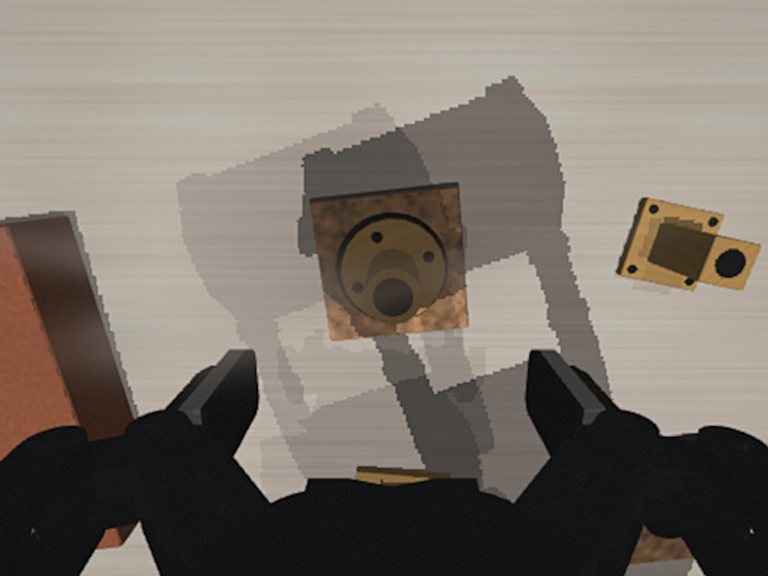

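Emit:
apply_moves --rows '[{"travel": [0, -20, 1], "yaw": -0.17}, {"travel": [1, -40, 2], "yaw": -0.34}, {"travel": [1, -60, 4], "yaw": -0.51}, {"travel": [2, -80, 5], "yaw": -0.68}, {"travel": [2, -100, 6], "yaw": -0.85}, {"travel": [3, -120, 7], "yaw": -1.02}, {"travel": [3, -140, 8], "yaw": -1.19}, {"travel": [4, -160, 9], "yaw": -1.36}, {"travel": [4, -175, 10], "yaw": -1.5}, {"travel": [4, -180, 10], "yaw": -1.52}]'

```text
time_s: 8.45
tcp_pos: [443.8, 278.2, 217.1]
orientation: [0.017, 0.708, -0.018, 0.706]
force: [1.0, -0.4, -0.6]
width: 85.6
```

Run:
```python
from plan import *
import pickle
plan(445.8,278.3,90,-3)
c=shot("wrist","w5.png"); pickle.dump(c,open("c.pkl","wb")); print(proj(c,[[445.8,278.3,8]])*1.5)
```

```text
t 8.45 tcp [443.8 278.2 217.1] jaw deg -2.8 q6 0.5 q1 0.45 w 85.6 F [ 1.  -0.4 -0.6] tilt x [-0.002 -0.001 -1.   ]
travel [127.1   0.3   2.2] yaw about tool x (down => -world) 0.003
[[395.726749   264.37941313]]
```

View pics/w5.png

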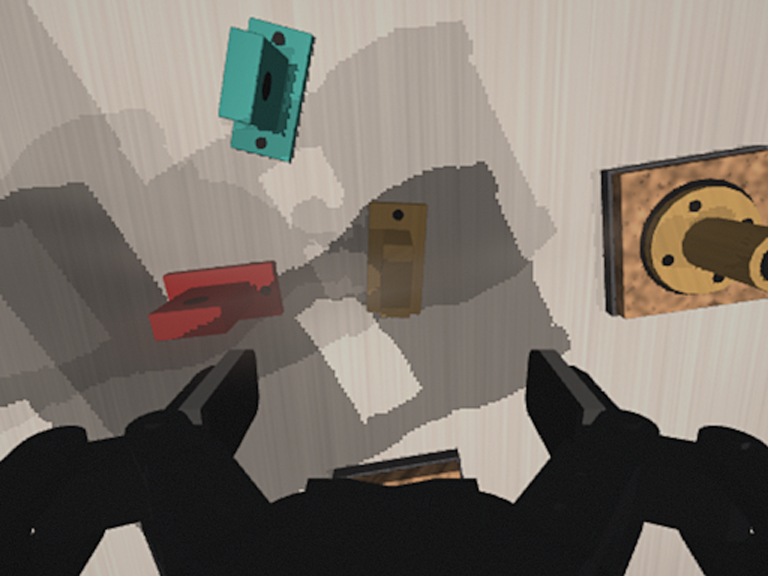

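Run:
```python
import pickle,cv2
f=pickle.load(open("c.pkl","rb"))["frame"][:,:,::-1][120:220,220:310]
cv2.imwrite("pics/w5z.png",cv2.resize(f,None,fx=6,fy=6,interpolation=cv2.INTER_CUBIC))
```

```text
(no output)
```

View pics/w5z.png

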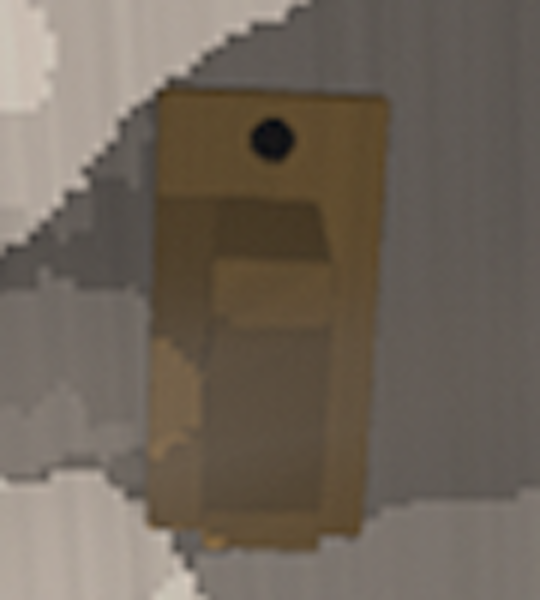

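Run:
```python
import pickle
from h import *
c=pickle.load(open("c.pkl","rb"))
p=np.array([(158,95),(387,99),(360,535),(147,527)])/6+[220,120]
w=back(c,p,8)[:,:2]; e=np.roll(w,-1,0)-w; print(w.mean(0),np.hypot(*e.T),np.degrees(np.arctan2(e[:,1],e[:,0])))
```

```text
[445.8950683  280.99196925] [35.42805503 71.46665734 35.20849647 70.68797316] [ -3.7602791  -95.16317187 174.98065061  85.00627287]
```

Emit:
apply_moves --rows '[{"travel": [50, 1.4, 2.0], "yaw": 0.038}, {"travel": [95, 1.4, 2.0], "yaw": 0.038}, {"travel": [118, 1.4, 2.0], "yaw": 0.038}, {"travel": [127, 1.4, 2.0], "yaw": 0.038}, {"travel": [127, 1.4, 2.0], "yaw": 0.038}]'

```text
time_s: 9.12
tcp_pos: [447.2, 279.8, 90.8]
orientation: [0.031, 0.707, -0.032, 0.706]
force: [0.4, -0.1, 0.4]
width: 85.6
```

Emit:
apply_moves --rows '[{"travel": [0, 0, 0], "yaw": 0}, {"travel": [0, 0, 0], "yaw": 0}, {"travel": [0, 0, 0], "yaw": 0}, {"travel": [0, 0, 0], "yaw": 0}, {"travel": [0, 0, 0], "yaw": 0}, {"travel": [0, 0, 0], "yaw": 0}, {"travel": [0, 0, 0], "yaw": 0}]' --grip 1 --grip_force 50

```text
time_s: 10.0
tcp_pos: [447.0, 279.8, 91.4]
orientation: [0.031, 0.706, -0.031, 0.707]
force: [-1.0, -1.1, 6.9]
width: 15.6
```

Emit:
apply_moves --rows '[{"travel": [-30, 0, 0], "yaw": 0}, {"travel": [-80, 0, 0], "yaw": 0}, {"travel": [-120, 0, 0], "yaw": 0}, {"travel": [-130, 0, 0], "yaw": 0}, {"travel": [-130, 0, 0], "yaw": 0}]'

```text
time_s: 10.62
tcp_pos: [446.8, 279.7, 220.6]
orientation: [0.031, 0.706, -0.031, 0.706]
force: [0.5, -0.5, -4.4]
width: 15.6
```

```bash
python3 plan.py 439 -86 220 -104.5
```

```text
t 10.62 tcp [446.8 279.7 220.6] jaw deg -5.0 q6 0.53 q1 0.45 w 15.6 F [ 0.5 -0.5 -4.4] tilt x [-0. -0. -1.]
travel [   0.6 -365.    24.4] yaw about tool x (down => -world) -1.406
```

Emit:
apply_moves --rows '[{"travel": [0, -36, 2], "yaw": 0.17}, {"travel": [0, -73, 5], "yaw": 0.34}, {"travel": [0, -110, 7], "yaw": 0.51}, {"travel": [0, -146, 10], "yaw": 0.68}, {"travel": [0, -183, 12], "yaw": 0.85}, {"travel": [0, -219, 15], "yaw": 1.02}, {"travel": [0, -256, 17], "yaw": 1.19}, {"travel": [0, -292, 20], "yaw": 1.36}, {"travel": [0, -329, 22], "yaw": 1.53}, {"travel": [0, -365, 24], "yaw": 1.7}]'

```text
time_s: 11.88
tcp_pos: [437.9, -86.9, 219.3]
orientation: [-0.552, -0.442, 0.553, -0.44]
force: [1.4, -0.3, -3.7]
width: 15.4
```

Emit:
apply_moves --rows '[{"travel": [0, 0, 0], "yaw": 0.036}, {"travel": [0, 0, 0], "yaw": 0.036}]'

```text
time_s: 12.12
tcp_pos: [438.1, -85.6, 219.8]
orientation: [-0.559, -0.434, 0.56, -0.432]
force: [-0.8, -0.2, -4.3]
width: 15.4
```

```bash
cat > look.py <<'E'
from plan import *
import pickle,sys
c=shot("wrist",sys.argv[1]+".png"); pickle.dump(c,open("c.pkl","wb"))
a=list(map(int,sys.argv[2:7]))
f=c["frame"][:,:,::-1][a[1]:a[1]+a[3],a[0]:a[0]+a[2]]
f=cv2.resize(f,None,fx=a[4],fy=a[4],interpolation=cv2.INTER_CUBIC); cv2.imwrite("pics/"+sys.argv[1]+"z.png",f)
E
python3 plan.py 439 -86 112 -104.5;python3 look.py w6 195 110 135 130 4
```

```text
t 12.12 tcp [438.1 -85.6 219.8] jaw deg -104.5 q6 1.5 q1 -0.33 w 15.4 F [-0.8 -0.2 -4.3] tilt x [-0.002  0.001 -1.   ]
travel [107.8   1.2   0.2] yaw about tool x (down => -world) 0.0
```

View pics/w6.png

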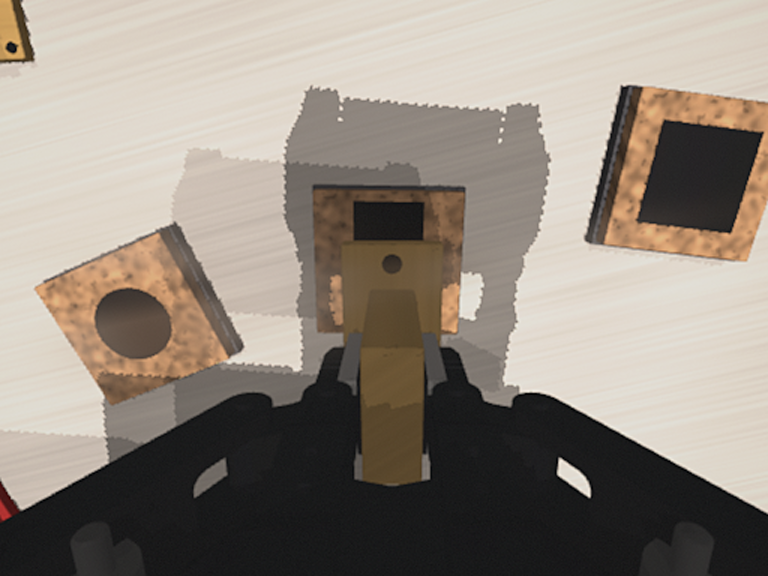

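View pics/w6z.png

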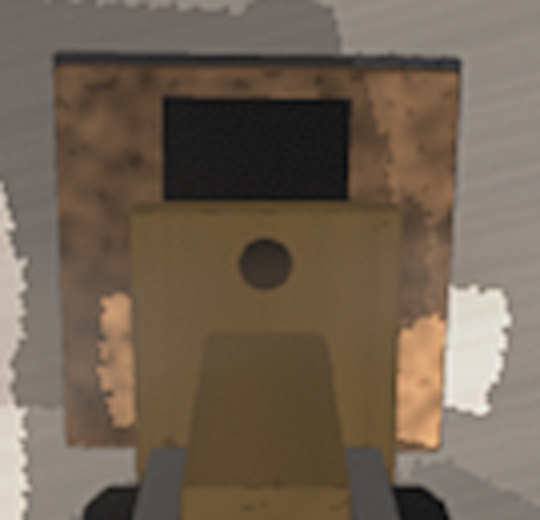

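```bash
cat > rel.py <<'E'
from plan import *
import pickle
def tool(c,s,px,z):  # world pts -> tool y,z offsets from TCP
    Rm=R.from_quat(s["orientation"]).as_matrix(); w=back(c,px,z); return ((w-s["tcp_pos"])@Rm)[:,1:],w
E
python3 - <<'E'
from rel import *
c=pickle.load(open("c.pkl","rb")); s=robot.get_state()
f=lambda p: np.array(p)/4+[195,110]
m,w=tool(c,s,f([(165,98),(349,101),(257,99.5)]),22); print("mark front",m,w)
q,w=tool(c,s,f([(131,208),(399,208),(266,207)]),219.8-91.1+8); print("foot front",q)
E
```

```text
mark front [[ 41.16909741 -21.06464817]
 [ 40.49228637  19.84286791]
 [ 40.83079787  -0.61729598]] [[ 482.99389946  -74.94925278   22.        ]
 [ 472.16068308 -114.4020664    22.        ]
 [ 477.57898768  -94.66948154   22.        ]]
foot front [[ 37.69597892 -16.4417936 ]
 [ 37.68244903  18.53658399]
 [ 37.82147317   1.17835101]]
```

Emit:
apply_moves --rows '[{"travel": [45, 0, -1.7], "yaw": 0}, {"travel": [80, 0, -1.7], "yaw": 0}, {"travel": [98, 0, -1.7], "yaw": 0}, {"travel": [103, 0, -1.7], "yaw": 0}, {"travel": [105.5, 0, -1.7], "yaw": 0}, {"travel": [106.7, 0, -1.7], "yaw": 0}, {"travel": [106.7, 0, -1.7], "yaw": 0}]'

```text
time_s: 13.05
tcp_pos: [439.5, -84.3, 114.7]
orientation: [0.559, 0.433, -0.559, 0.433]
force: [0.8, -0.1, -4.5]
width: 15.6
```

Emit:
apply_moves --rows '[{"travel": [0.7, 0, 0], "yaw": 0}, {"travel": [1.4, 0, 0], "yaw": 0}, {"travel": [1.8, 0, 0], "yaw": 0}]'

```text
time_s: 13.42
tcp_pos: [439.3, -84.3, 113.3]
orientation: [0.559, 0.433, -0.559, 0.433]
force: [-5.9, 0.7, 32.4]
width: 15.8
```

Firm contact; release and rise.

Emit:
apply_moves --rows '[{"travel": [-0.5, 0, 0], "yaw": 0}, {"travel": [-0.5, 0, 0], "yaw": 0}, {"travel": [-0.5, 0, 0], "yaw": 0}, {"travel": [-0.5, 0, 0], "yaw": 0}, {"travel": [-0.5, 0, 0], "yaw": 0}, {"travel": [-0.5, 0, 0], "yaw": 0}, {"travel": [-30, 0, 0], "yaw": 0}, {"travel": [-80, 0, 0], "yaw": 0}, {"travel": [-108, 0, 0], "yaw": 0}, {"travel": [-108, 0, 0], "yaw": 0}]' --grip 0

```text
time_s: 14.68
tcp_pos: [440.0, -84.5, 222.2]
orientation: [0.56, 0.432, -0.558, 0.434]
force: [0.6, -0.2, -0.6]
width: 85.3
```

```bash
python3 plan.py 626.5 -101.4 220 -90;python3 look.py w7 195 110 135 130 4
```

```text
t 14.68 tcp [440.  -84.5 222.2] jaw deg -104.5 q6 1.5 q1 -0.32 w 85.3 F [ 0.6 -0.2 -0.6] tilt x [ 0.004 -0.001 -1.   ]
travel [  2.9 184.8 -30.4] yaw about tool x (down => -world) -0.253
```

View pics/w7z.png

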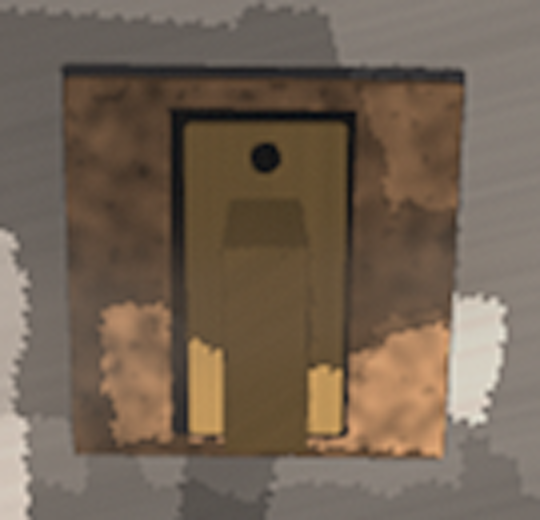

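Emit:
apply_moves --rows '[{"travel": [1, 45, -8], "yaw": -0.1}, {"travel": [2, 95, -16], "yaw": -0.2}, {"travel": [3, 145, -24], "yaw": -0.25}, {"travel": [3, 178, -30], "yaw": -0.25}, {"travel": [3, 185, -30], "yaw": -0.25}, {"travel": [3, 185, -30], "yaw": -0.25}]'

```text
time_s: 15.48
tcp_pos: [625.1, -101.5, 216.1]
orientation: [-0.5, -0.5, 0.501, -0.499]
force: [-0.1, 1.1, -0.2]
width: 85.7
```

```bash
python3 plan.py 626.5 -101.4 90 -90;python3 look.py w8 195 90 135 130 4
```

```text
t 15.47 tcp [ 625.1 -101.5  216.1] jaw deg -90.2 q6 1.32 q1 -0.26 w 85.7 F [-0.1  1.1 -0.2] tilt x [-0.002  0.001 -1.   ]
travel [126.1   1.6  -0. ] yaw about tool x (down => -world) -0.003
```

View pics/w8z.png

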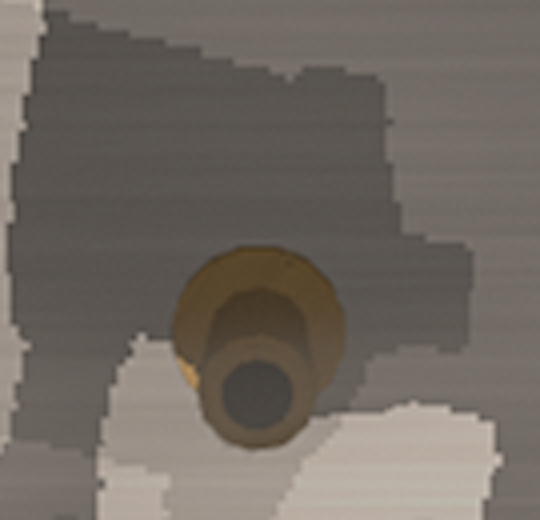

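Run:
```python
from rel import *
c=pickle.load(open("c.pkl","rb")); s=robot.get_state()
print(tool(c,s,np.array([(259,331),(259,245),(173,331),(345,331)])/4+[195,90],8))
```

```text
(array([[  4.4152869 ,  -0.64366936],
       [ 25.04075459,  -0.64285687],
       [  4.39211364, -21.18376609],
       [  4.43845894,  19.89534027]]), array([[ 628.73728998, -100.69464198,    8.        ],
       [ 649.36268357, -100.76413215,    8.        ],
       [ 628.78248895,  -80.15457927,    8.        ],
       [ 628.6920934 , -121.23361758,    8.        ]]))
```

Emit:
apply_moves --rows '[{"travel": [50, 3, -0.3], "yaw": 0}, {"travel": [95, 3, -0.3], "yaw": 0}, {"travel": [118, 3, -0.3], "yaw": 0}, {"travel": [127, 3, -0.3], "yaw": 0}, {"travel": [127, 3, -0.3], "yaw": 0}]'

```text
time_s: 16.15
tcp_pos: [628.4, -101.3, 90.7]
orientation: [-0.501, -0.499, 0.501, -0.499]
force: [-0.7, -0.5, -0.3]
width: 85.2
```

Emit:
apply_moves --rows '[{"travel": [0, 0, 0], "yaw": 0}, {"travel": [0, 0, 0], "yaw": 0}, {"travel": [0, 0, 0], "yaw": 0}, {"travel": [0, 0, 0], "yaw": 0}, {"travel": [0, 0, 0], "yaw": 0}, {"travel": [0, 0, 0], "yaw": 0}, {"travel": [0, 0, 0], "yaw": 0}]' --grip 1 --grip_force 50

```text
time_s: 17.02
tcp_pos: [629.0, -101.3, 91.0]
orientation: [0.501, 0.499, -0.501, 0.499]
force: [-1.1, 0.1, 6.5]
width: 22.8
```

Emit:
apply_moves --rows '[{"travel": [-30, 0, 0], "yaw": 0}, {"travel": [-80, 0, 0], "yaw": 0}, {"travel": [-120, 0, 0], "yaw": 0}, {"travel": [-130, 0, 0], "yaw": 0}, {"travel": [-130, 0, 0], "yaw": 0}]'

```text
time_s: 17.65
tcp_pos: [628.7, -101.2, 220.2]
orientation: [0.501, 0.499, -0.501, 0.499]
force: [-0.2, -0.2, -3.1]
width: 22.8
```

```bash
python3 plan.py 443 80 220 -90
```

```text
t 17.65 tcp [ 628.7 -101.2  220.2] jaw deg -90.2 q6 1.32 q1 -0.25 w 22.8 F [-0.2 -0.2 -3.1] tilt x [ 0.  0. -1.]
travel [   0.2 -186.3 -180.6] yaw about tool x (down => -world) -0.003
```

Emit:
apply_moves --rows '[{"travel": [0, -30, -29], "yaw": 0}, {"travel": [0, -70, -68], "yaw": 0}, {"travel": [0, -110, -107], "yaw": 0}, {"travel": [0, -150, -145], "yaw": 0}, {"travel": [0, -178, -172], "yaw": 0}, {"travel": [0, -186, -180], "yaw": 0}, {"travel": [0, -186, -180], "yaw": 0}, {"travel": [0, -186, -180], "yaw": 0}]'

```text
time_s: 18.65
tcp_pos: [444.3, 78.7, 220.1]
orientation: [-0.501, -0.499, 0.501, -0.499]
force: [1.0, 0.2, -2.6]
width: 23.2
```

```bash
python3 plan.py 443 80 112 -90;python3 look.py w9 195 110 135 130 4
```

```text
t 18.65 tcp [444.3  78.7 220.1] jaw deg -90.2 q6 1.62 q1 0.04 w 23.2 F [ 1.   0.2 -2.6] tilt x [ 0. -0. -1.]
travel [108.1  -1.3  -1.3] yaw about tool x (down => -world) -0.004
```

View pics/w9z.png

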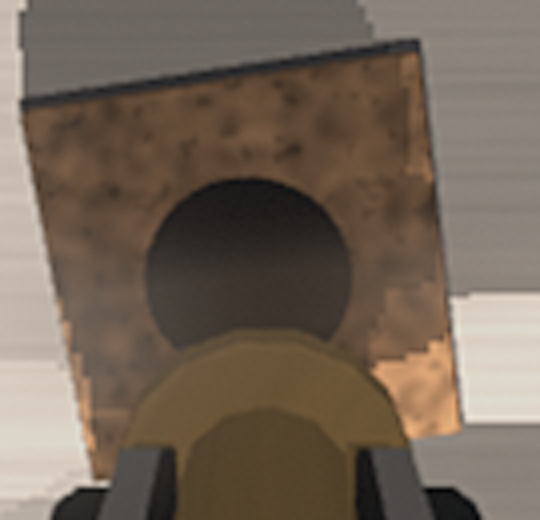

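Run:
```python
from rel import *
c=pickle.load(open("c.pkl","rb")); s=robot.get_state()
f=lambda p: np.array(p)/4+[195,110]
print("mark",tool(c,s,f([(249,280),(249,177)]),22)[0])
zb=s["tcp_pos"][2]-91
print("rim bottom",tool(c,s,f([(267,328)]),zb)[0],"rim top",tool(c,s,f([(267,342)]),zb+8)[0], tool(c,s,f([(267,330)]),zb+8)[0])
```

```text
mark [[-0.61968373 -3.00426578]
 [23.41389192 -2.95630855]]
rim bottom [[19.03042917  0.83735958]] rim top [[19.40039695  0.81480051]] [[21.08181907  0.8114877 ]]
```

Emit:
apply_moves --rows '[{"travel": [45, 0.8, -3.7], "yaw": 0}, {"travel": [80, 0.8, -3.7], "yaw": 0}, {"travel": [98, 0.8, -3.7], "yaw": 0}, {"travel": [103, 0.8, -3.7], "yaw": 0}, {"travel": [105.5, 0.8, -3.7], "yaw": 0}, {"travel": [106.5, 0.8, -3.7], "yaw": 0}, {"travel": [107.2, 0.8, -3.7], "yaw": 0}, {"travel": [107.2, 0.8, -3.7], "yaw": 0}]'

```text
time_s: 19.7
tcp_pos: [444.3, 83.1, 113.6]
orientation: [0.501, 0.499, -0.501, 0.499]
force: [-0.6, -0.0, -2.4]
width: 22.8
```

Emit:
apply_moves --rows '[{"travel": [0.6, 0, 0], "yaw": 0}, {"travel": [1.0, 0, 0], "yaw": 0}]'

```text
time_s: 19.95
tcp_pos: [444.4, 83.1, 112.9]
orientation: [0.501, 0.499, -0.501, 0.499]
force: [-5.2, -0.7, 28.0]
width: 22.8
```

Emit:
apply_moves --rows '[{"travel": [0, 0, 0], "yaw": 0}, {"travel": [0, 0, 0], "yaw": 0}, {"travel": [0, 0, 0], "yaw": 0}, {"travel": [0, 0, 0], "yaw": 0}, {"travel": [0, 0, 0], "yaw": 0}, {"travel": [0, 0, 0], "yaw": 0}, {"travel": [-30, 0, 0], "yaw": 0}, {"travel": [-80, 0, 0], "yaw": 0}, {"travel": [-108, 0, 0], "yaw": 0}, {"travel": [-108, 0, 0], "yaw": 0}]' --grip 0

```text
time_s: 21.2
tcp_pos: [445.0, 83.1, 222.0]
orientation: [0.502, 0.498, -0.5, 0.5]
force: [-0.2, 0.8, -1.1]
width: 85.3
```

```bash
python3 plan.py 637.8 104.7 220 -101;python3 look.py w10 195 110 135 130 4
```

```text
t 21.2 tcp [445.   83.1 222. ] jaw deg -90.2 q6 1.63 q1 0.05 w 85.3 F [-0.2  0.8 -1.1] tilt x [ 0.004  0.    -1.   ]
travel [  2.8 192.7 -22.2] yaw about tool x (down => -world) 0.189
```

View pics/w10z.png

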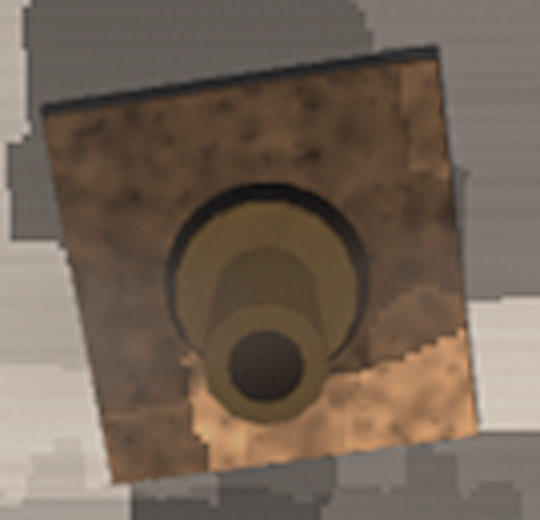

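Emit:
apply_moves --rows '[{"travel": [1, 45, -5], "yaw": 0.1}, {"travel": [2, 95, -11], "yaw": 0.19}, {"travel": [3, 145, -17], "yaw": 0.19}, {"travel": [3, 182, -21], "yaw": 0.19}, {"travel": [3, 192, -22], "yaw": 0.19}, {"travel": [3, 192, -22], "yaw": 0.19}]'

```text
time_s: 22.0
tcp_pos: [635.7, 104.4, 215.8]
orientation: [-0.545, -0.45, 0.547, -0.449]
force: [-0.2, 0.0, -0.3]
width: 85.5
```

```bash
python3 plan.py 637.8 104.7 90 -101;python3 look.py w11 195 90 135 130 4
```

```text
t 22.0 tcp [635.7 104.4 215.8] jaw deg -101.1 q6 1.83 q1 0.07 w 85.5 F [-0.2  0.  -0.3] tilt x [-0.002 -0.    -1.   ]
travel [125.8   2.2  -0.8] yaw about tool x (down => -world) -0.001
```

View pics/w11z.png

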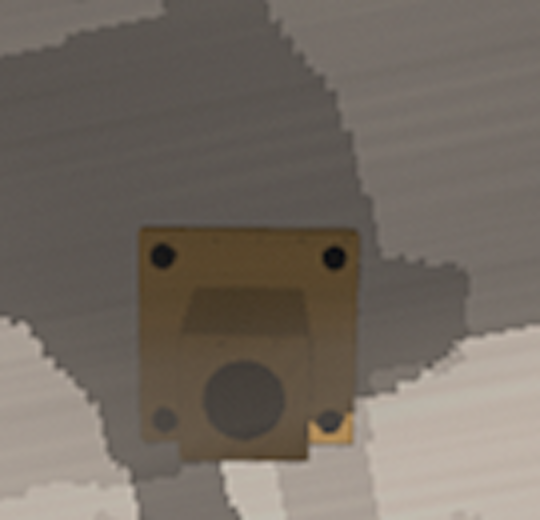

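Run:
```python
from rel import *
c=pickle.load(open("c.pkl","rb")); s=robot.get_state()
t,w=tool(c,s,np.array([(139,227),(359,231),(352,444),(140,442)])/4+[195,90],8)
e=np.roll(t,-1,0)-t; print(t.mean(0),w.mean(0),np.hypot(*e.T),np.degrees(np.arctan2(e[:,1],e[:,0])))
```

```text
[ 2.87708646 -3.50229271] [638.23217959 107.16061348   8.        ] [51.30972266 52.22532266 51.90726454 52.64772184] [  90.99317154 -179.38371744  -89.47366219    1.26773153]
```

Emit:
apply_moves --rows '[{"travel": [50, 2, -3], "yaw": 0.014}, {"travel": [95, 2, -3], "yaw": 0.014}, {"travel": [118, 2, -3], "yaw": 0.014}, {"travel": [127, 2, -3], "yaw": 0.014}, {"travel": [127, 2, -3], "yaw": 0.014}]'

```text
time_s: 22.68
tcp_pos: [638.3, 106.9, 90.5]
orientation: [-0.549, -0.446, 0.549, -0.445]
force: [0.4, 0.4, 0.7]
width: 85.5
```

Emit:
apply_moves --rows '[{"travel": [0, 0, 0], "yaw": 0}, {"travel": [0, 0, 0], "yaw": 0}, {"travel": [0, 0, 0], "yaw": 0}, {"travel": [0, 0, 0], "yaw": 0}, {"travel": [0, 0, 0], "yaw": 0}, {"travel": [0, 0, 0], "yaw": 0}, {"travel": [0, 0, 0], "yaw": 0}]' --grip 1 --grip_force 50

```text
time_s: 23.55
tcp_pos: [639.1, 107.0, 90.9]
orientation: [0.549, 0.445, -0.549, 0.446]
force: [-0.2, -0.2, 6.3]
width: 25.5
```

Emit:
apply_moves --rows '[{"travel": [-30, 0, 0], "yaw": 0}, {"travel": [-80, 0, 0], "yaw": 0}, {"travel": [-120, 0, 0], "yaw": 0}, {"travel": [-130, 0, 0], "yaw": 0}, {"travel": [-130, 0, 0], "yaw": 0}]'

```text
time_s: 24.18
tcp_pos: [638.6, 107.0, 219.8]
orientation: [-0.549, -0.446, 0.549, -0.446]
force: [0.1, 0.6, -4.5]
width: 25.6
```

```bash
python3 plan.py 445 -273 220 -108.5
```

```text
t 24.18 tcp [638.6 107.  219.8] jaw deg -101.9 q6 1.85 q1 0.07 w 25.6 F [ 0.1  0.6 -4.5] tilt x [-0.  0. -1.]
travel [-1.000e-01 -1.113e+02  4.117e+02] yaw about tool x (down => -world) 0.116
```

Emit:
apply_moves --rows '[{"travel": [0, -10, 35], "yaw": 0.03}, {"travel": [0, -23, 85], "yaw": 0.06}, {"travel": [0, -38, 140], "yaw": 0.09}, {"travel": [0, -53, 195], "yaw": 0.115}, {"travel": [0, -68, 250], "yaw": 0.115}, {"travel": [0, -82, 305], "yaw": 0.115}, {"travel": [0, -97, 360], "yaw": 0.115}, {"travel": [0, -107, 397], "yaw": 0.115}, {"travel": [0, -111, 411], "yaw": 0.115}, {"travel": [0, -111, 411], "yaw": 0.115}]'

```text
time_s: 25.42
tcp_pos: [445.0, -272.5, 219.1]
orientation: [-0.574, -0.414, 0.574, -0.412]
force: [0.8, -0.6, -3.7]
width: 25.6
```

```bash
python3 plan.py 445 -273 112 -108.5;python3 look.py w12 195 110 135 130 4
```

```text
t 25.43 tcp [ 445.  -272.5  219.1] jaw deg -108.5 q6 1.23 q1 -0.66 w 25.6 F [ 0.8 -0.6 -3.7] tilt x [-0.002  0.001 -1.   ]
travel [107.1   0.4   0.6] yaw about tool x (down => -world) -0.001
```

View pics/w12z.png

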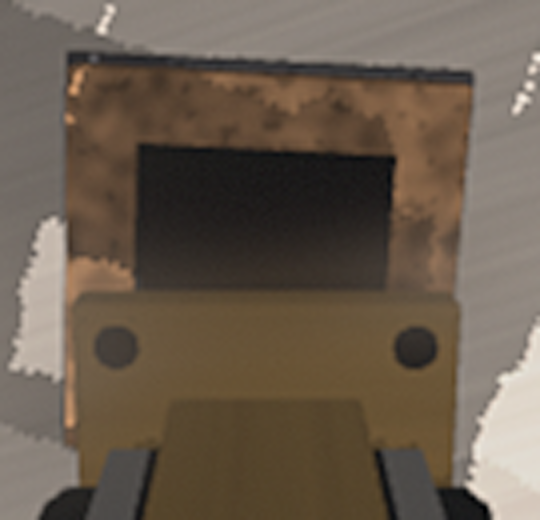

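Run:
```python
from rel import *
c=pickle.load(open("c.pkl","rb")); s=robot.get_state()
f=lambda p: np.array(p)/4+[195,110]
m=tool(c,s,f([(137,143),(396,156)]),22)[0]; d=m[1]-m[0]; print(m,np.hypot(*d)); u=d/np.hypot(*d)
n=np.array([-u[1],u[0]]); n=n if n[0]<0 else -n
print("mark centre",m.mean(0)+29*n,"ang",np.arctan2(d[0],d[1]))
zb=s["tcp_pos"][2]-90.9
print("front top",tool(c,s,f([(77,299),(460,299)]),zb+8)[0].mean(0)-[26,0],tool(c,s,f([(268,292)]),zb)[0]-[26,0])
```

```text
[[ 31.14160682 -27.04488271]
 [ 28.23529267  31.03595907]] 58.15351101968363
mark centre [0.72468845 0.54621709] ang -0.04999741693762818
front top [-0.61599513  1.96298511] [[-1.72934898  1.92839209]]
```

Emit:
apply_moves --rows '[{"travel": [45, 1.5, -1.4], "yaw": 0.05}, {"travel": [80, 1.5, -1.4], "yaw": 0.05}, {"travel": [98, 1.5, -1.4], "yaw": 0.05}, {"travel": [103, 1.5, -1.4], "yaw": 0.05}, {"travel": [105.5, 1.5, -1.4], "yaw": 0.05}, {"travel": [106.5, 1.5, -1.4], "yaw": 0.05}, {"travel": [107.2, 1.5, -1.4], "yaw": 0.05}, {"travel": [107.2, 1.5, -1.4], "yaw": 0.05}]'

```text
time_s: 26.48
tcp_pos: [447.6, -271.7, 113.4]
orientation: [0.584, 0.399, -0.584, 0.399]
force: [-0.1, 0.3, -3.4]
width: 25.2
```

Emit:
apply_moves --rows '[{"travel": [0.6, 0, 0], "yaw": 0}, {"travel": [0.6, 0, 0], "yaw": 0}]'

```text
time_s: 26.72
tcp_pos: [447.6, -271.6, 112.9]
orientation: [0.584, 0.399, -0.584, 0.399]
force: [-1.6, 0.4, 6.0]
width: 25.5
```

Emit:
apply_moves --rows '[{"travel": [0, 0, 0], "yaw": 0}, {"travel": [0, 0, 0], "yaw": 0}, {"travel": [0, 0, 0], "yaw": 0}, {"travel": [0, 0, 0], "yaw": 0}, {"travel": [0, 0, 0], "yaw": 0}, {"travel": [0, 0, 0], "yaw": 0}, {"travel": [-30, 0, 0], "yaw": 0}, {"travel": [-80, 0, 0], "yaw": 0}, {"travel": [-108, 0, 0], "yaw": 0}, {"travel": [-108, 0, 0], "yaw": 0}]' --grip 0

```text
time_s: 27.98
tcp_pos: [448.2, -272.1, 222.4]
orientation: [0.584, 0.398, -0.583, 0.4]
force: [-0.5, -0.3, 0.3]
width: 85.3
```

```bash
python3 plan.py 300 -500 300; python3 look.py w13 195 110 135 130 4
```

```text
t 27.98 tcp [ 448.2 -272.1  222.4] jaw deg -111.3 q6 1.28 q1 -0.66 w 85.3 F [-0.5 -0.3  0.3] tilt x [ 0.003 -0.002 -1.   ]
travel [-77.5 -54.9 266.3]
```

View pics/w13z.png

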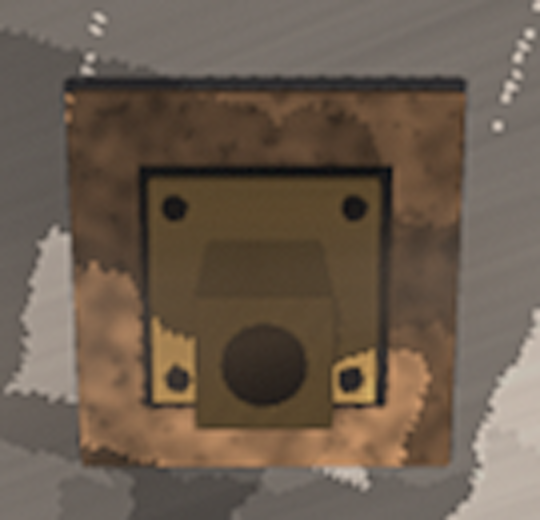

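Well centred and squared. Move the arm clear and check all with the fixed cameras.

Emit:
apply_moves --rows '[{"travel": [-25, -10, 40], "yaw": 0}, {"travel": [-50, -25, 90], "yaw": 0}, {"travel": [-75, -35, 140], "yaw": 0}, {"travel": [-78, -45, 190], "yaw": 0}, {"travel": [-78, -52, 240], "yaw": 0}, {"travel": [-78, -55, 266], "yaw": 0}, {"travel": [-78, -55, 266], "yaw": 0}]'

```text
time_s: 28.9
tcp_pos: [298.7, -500.2, 297.2]
orientation: [0.584, 0.399, -0.584, 0.398]
force: [0.3, 0.7, -0.1]
width: 85.7
```

Run:
```python
from plan import *
shot("top","tf.png",(100,110,230,150),3.4); shot("side","sf.png",(120,120,230,180),3.3)
```

```text
(no output)
```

View pics/tf.png

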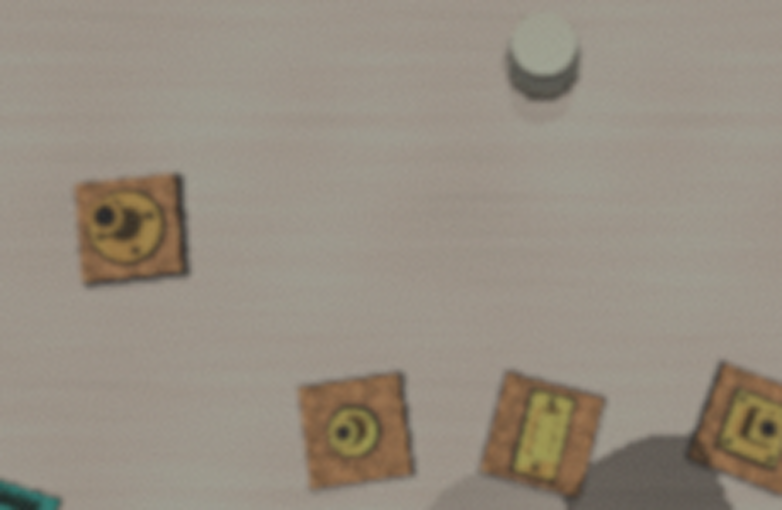

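View pics/sf.png

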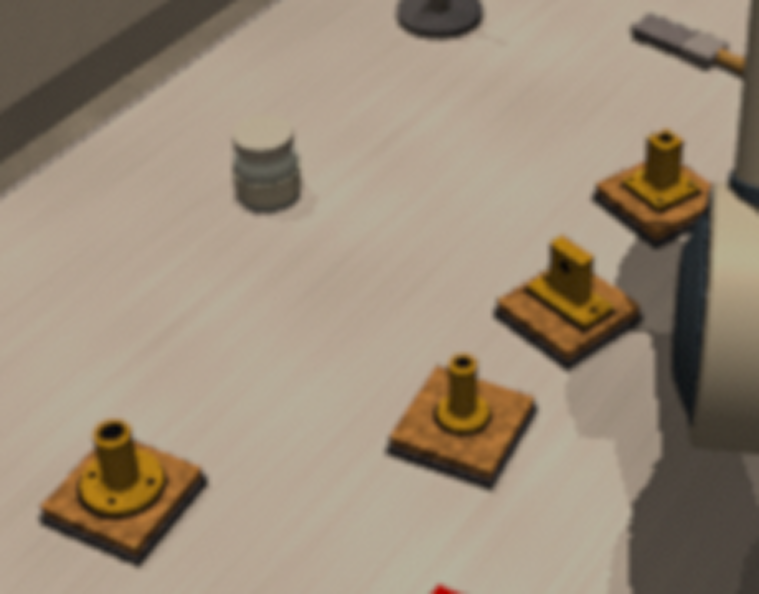

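All four stand centred (black rims visible evenly round each foot), jar and brush unmoved. Handing in.

```bash
python3 -c "
from plant import robot
print(robot.job_done())"
```

```text
the job is handed in; nothing more can be done
None
```

All four brass parts are set upright on their matching tiles and released. The job was handed in at about 29 s of the 115 s, with the arm moved clear and touching nothing.

- **Placement:** the closing top and side pictures show each part standing upright on its own tile. The wrist pictures taken just after release show the lug, bush and base with an even black margin, centred to about 1–2 mm by eye. The lug and base line up with their footprints to within about 0.02–0.05 rad.
- **Flange:** it was placed first and only judged by eye from the wrist, top and side pictures. It looks centred, but I did not measure its margin as closely as the others.
- **Jar and brush:** both appear where they were in the last side picture; the arm never came near them.
- **Disagreement:** the wrist camera put things about 2–3 mm further along the tool's y axis than the top camera, roughly its stated 2 mm calibration error. I aimed each placing from the wrist picture, with part and footprint in the same view, so that most of this error cancelled.
- **Forces:** the highest I read while setting down was about 32 N at the wrist, for the lug, against the 120 N limit.

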